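# Unbolt and open the double-door stock cabinet

### The job

Open both doors of the small plywood cabinet to about a right angle or a little more. The right-hand leaf is held shut by a flush bolt in its edge: draw its steel pull, which stands above that leaf's top, fully up and leave it up before you open that leaf; the left-hand leaf overlaps it, so open that one wide first. The white glue jar stands in the doors' way: before opening, stand it upright on the square cardboard pad, wholly on it, and leave the other things lying around where they are.

Things in the scene. Friction and masses are not known exactly. Their poses are not given: they have to be found in the camera images.
- cabinet: plywood bench-top cabinet, 360 wide (y), 200 deep (x), 200 high, fixed. Origin on the bench below the middle of the front of the carcass; its x axis points into the cabinet, away from the robot when square to it, y to the left seen from the robot, z up. In front of the carcass hang two leaves, each 176 wide, 18 thick, from 36 to 195 above the bench, and they meet in the middle (y = 0). Below the leaves a sill 32 high juts 30 out from the carcass
- active_leaf (a joint): hinge of the left-hand leaf (at y = +180 of the cabinet), 0 shut, grows as it swings out towards the robot, to at most 1.8 rad; light friction (0.06 N m), it stays where it is left. A thin cover strip on its free edge overlaps the front of the other leaf by 12, so opening the right-hand leaf pushes this one open too
- passive_leaf (a joint): hinge of the right-hand leaf (at y = -180 of the cabinet), 0 shut, grows as it swings out towards the robot, to at most 1.8 rad; light friction (0.06 N m), it stays where it is left. It cannot open while the bolt is down
- flush_bolt (a joint): height of the flush bolt in the right-hand leaf, in m: 0 fully down, 0.03 fully up (stop); it is clear of its hole in the sill above 0.016. About 4 N lifts it; friction holds it where it is left
- bolt_pull (a point): point in the bolt's steel pull, a flat upright tab 18 (x) by 12 (y) in the leaf's frame, which with the bolt down stands from 197 to 245 above the bench, straight above the leaf's top edge, 25 from its free edge; this point is 15 below the tab's top, and moves with bolt and leaf
- active_leaf_handle (a point): point on the axis of the left-hand leaf's handle, 20 below its top: an upright round steel bar 14 thick, 100 to 200 above the bench, its axis 45 in front of the leaf's face (63 in front of the hinge plane) and 140 from the hinge axis along the leaf; held to the leaf by two stubs, the upper at 150 above the bench. The point's axes turn with the leaf and are the cabinet's when shut
- passive_leaf_handle (a point): the like point on the right-hand leaf's handle, the same bar, 80 from the hinge axis along the leaf
- active_leaf_hinge (a point): upright hinge axis of the left-hand leaf, 180 above the bench; the joint value is the angle of turn about -z (clockwise from above)
- passive_leaf_hinge (a point): upright hinge axis of the right-hand leaf, 180 above the bench; the joint value is the angle of turn about +z (anticlockwise from above)
- jar: white round glue jar with a lid, 58 across, 92 high, about 0.3 kg, loose, upright on the bench in front of one of the leaves; origin at the centre of its underside
- pad: square of brown cardboard, 160 by 160, 6 thick, fixed flat on the bench at one side in front of the cabinet, left or right; origin at the centre of its underside, axes along its edges
- boards: loose stack of three small boards bound as one, 130 (x) by 76 (y) by 45 high, on the bench at the other side; leave it; origin at the centre of its underside
- offcut: flat loose piece of wood, 90 (x) by 40 (y) by 12 high, in front of the other leaf, low enough for the doors to pass over; leave it; origin at the centre of its underside
- tape: grey tape roll lying on the cabinet's top, 90 across, 40 high; leave it; origin at the centre of its underside
- block: upright loose wooden block, 60 (x) by 50 (y) by 150 high, on the bench left of the cabinet; leave it; origin at the centre of its underside
Mind the look-alikes: they are no part of the job. Of the things like the pad, leave any that is purple; of the rest the larger one is meant.

How it is judged:
On the way, in this order (a step that is already met when the one before it is completed fails the run):
1. the flush bolt is drawn up clear of the sill while its leaf is still shut (value of joint flush_bolt above 0.018 m and value of joint passive_leaf below 0.1 rad), for 0.1 s.
2. the right-hand leaf is open wide (value of joint passive_leaf above 1.3 rad), for 0.1 s.
At the end, for the whole second after the job is handed in: Both leaves stand open by more than 1.3 rad (75 degrees), the bolt is still drawn up by more than 18 mm, and the jar stands upright (within 0.1 rad) and at rest on the pad, its centre within 55 mm of the pad's centre along each of the pad's edges (value of joint each of active_leaf, passive_leaf above 1.3 rad and value of joint flush_bolt above 0.018 m and x of jar in the frame of pad between -0.055 and 0.055 m and y of jar in the frame of pad between -0.055 and 0.055 m and height (world z) of jar below 0.012 m and angle between jar's own z axis and vertical below 0.1 rad and linear speed of jar below 0.02 m/s); the robot touches nothing.
It fails at once if the stack of boards, the flat offcut, the tape roll or the upright block is moved more than 20 mm (distance of any of boards, offcut, tape, block from where it was at the start of the episode above 0.02 m).
It fails at once if the jar is tipped over (angle between jar's own z axis and vertical above 0.5 rad).
It fails at once if a door is swung open before the jar has been put on the pad (horizontal distance between jar and pad above 0.08 m and value of joint any of active_leaf, passive_leaf above 0.5 rad).
It fails at once if the right-hand leaf is opened before the left-hand one is out of its way (value of joint passive_leaf above 0.3 rad and value of joint active_leaf below 1 rad).
It also fails if it takes over 72 s, if anything falls off the work surface, if the arm or the gripper's body presses on something with over 40 N, if the wrist force passes 120 N, or if a joint passes its speed limit or range.

### The arm

A 6-joint arm with a two-finger parallel gripper is mounted at the origin on the work surface. World frame = base frame: x ahead of the robot, y to its left, z up, the work surface at z = 0. Lengths are in m, angles in rad, forces in N, time in s.
With the tool pointing down it reaches from about 0.325 to 0.9 m from the base axis. Payload 6.1 kg.
Tool frame: the origin (TCP) lies midway between the tips of the shut fingers; the grasp point (between the pads) lies 19 mm behind it; z points along the fingers, y is the line along which they close (so a half turn about z gives the same grasp; the last joint's range is limited). The gripper opens to 85 mm and grips with 20 to 120 N. Pads are 22 mm wide; open, the fingers measure 114 mm over their backs; the gripper's body (76 mm by 85 mm) begins 54 mm behind the grasp point. The pads swing forward as they close: fully open they stand 13 mm farther back than shut.
Start: joints at [-1.441, 0.22, 1.526, -0, 1.395, -0.126], TCP at [0.158, -0.605, 0.231] pointing down, gripper open.
Joint ranges: [-2.98, 2.98], [-0.91, 2.08], [0.09, 2.57], [-1.24, 4.39], [0.2, 2.65], [-2.68, 2.68]. Speed limits (rad/s): [2.57, 2.57, 3.01, 3.14, 3.14, 3.14].

### API

Orientations are given as a unit quaternion [w, x, y, z].
In Python, from station import * gives the robot as it stands.
- The arm moves only by the tool servo_tool, never from a script. Its argument "plan" is a list of rows, each an object with "gripper": the closure, from 0 (fully open) to 1 (shut); "linear": the shift along the tool's x, y, z scaled (see below), a list of three; "turn": the turn about the tool's z scaled (see below). In form: [{"gripper": gripper, "linear": [tx, ty, tz], "turn": turn}, ...]. A call has 1 to 8 rows; each row is the pose to reach, as a shift and turn from the pose commanded when the call began, along the tool's axes at that moment, turning the shorter way round; what a row does not reach only later rows make up. The controller multiplies each number of a shift by 0.2 m and each number of a turn by 360 degrees. A row lasts 1/8 s, in which the tool goes at most 62.5 mm and 10.7 degrees, less where a joint would pass 70% of its speed; a pose out of reach is approached as far as the arm can. A call with a number of a shift or a turn outside -1 to 1 is refused whole. A call with a gripper value outside its range is refused whole. The fingers move at their own pace and stop on an object; the grip force is fixed at half the most. Time passes only in rows, so rows that repeat a pose let the fingers close. It gives the time, the measured TCP pose, the force, the opening and the grip force at its end, in the units of the state.
- sense(): the state, without advancing time (a new reading comes with each control period).
- read_camera(name): name is "side" or "top"; returns (picture, depth): 400x640x3 uint8, blue, green, red; 400x640 float32, m along the optical axis (not along the pixel's ray), 0 where there is no reading.
- get_calibration(name): a dict with "fovy" (degrees; the focal length in pixels is half the picture's height over the tangent of half this angle, whatever the lens; pixels are square), "cx", "cy" (the principal point, pixels), "rvec" (rotation vector, rad) and "tvec" (3), from world to camera coordinates, as OpenCV has them. Camera axes: x right, y down, z forward; pixel columns grow to the right and rows downward; lengths in m; the calibration is good to about 2 mm. A picture is of the moment at which its call begins. get_calibration takes no time and is no camera call.
- sign_off(): hands the job in; it is judged then, once.
The state is a dict: "time_s": time; "joints": joint angles; "joint_vel": joint speeds; "tau": joint torques, N m; "ee_pos": TCP position; "eef_rot": TCP orientation; "wrist_force": force on the tool from outside, world axes, zero at the start; "moment": the same for the moment, N m; "finger_gap": finger opening in m; "gripper_force": force on a finger pad.
Only numpy, scipy, OpenCV 4.12 (cv2) and the standard library are available. Lean on these libraries where they do the work, as an engineer would, in place of code of your own. Each camera call takes 0.05 s, during which the arm holds its last target. There are 200 camera calls.

## Working session

There is one attempt and no reset: what is moved stays moved. The work goes in short steps, Python scripts to look and compute and a tool call to move; the robot and the scene stay as the last step left them, time stands still between calls to the robot, and variables do not carry over. Pictures are saved under pics/ and viewed, at most 10 in all, crops included, and the job is handed in when it is done.

Besides the shell and the picture viewer there is one more tool, called after ">>>" as name(argument=value, ...), one argument or row to a line, values as JSON. servo_tool: Moves the arm, as the interface text tells. Its arguments: {"type":"object","properties":{"plan":{"type":"array","items":{"type":"object","properties":{"gripper":{"type":"number"},"linear":{"type":"array","items":{"type":"number","minimum":-1,"maximum":1}},"turn":{"type":"number","minimum":-1,"maximum":1}}}}},"required":["plan"]}

```bash
mkdir -p pics; cat > h.py <<'E'
from station import *
import numpy as np, cv2
from scipy.spatial.transform import Rotation as R
def cam(n):
    c=get_calibration(n); f=200/np.tan(np.radians(c["fovy"])/2)
    M=R.from_rotvec(np.ravel(c["rvec"])).as_matrix(); return f,c["cx"],c["cy"],M,np.ravel(c["tvec"])
def pts(n,d):
    f,cx,cy,M,t=cam(n); v,u=np.mgrid[:400,:640]
    P=np.stack([(u-cx)/f*d,(v-cy)/f*d,d],-1); return (P-t)@M
def ray(n,u,v,z):
    f,cx,cy,M,t=cam(n); C=-M.T@t; r=M.T@np.array([(u-cx)/f,(v-cy)/f,1]); return C+r*(z-C[2])/r[2]
def proj(n,p):
    f,cx,cy,M,t=cam(n); q=M@np.array(p)+t; return f*q[0]/q[2]+cx,f*q[1]/q[2]+cy
E
python3 - <<'E'
from h import *
for n in("side","top"):
    p,d=read_camera(n); cv2.imwrite(f"pics/{n}0.png",p); np.savez(f"{n}0.npz",p=p,d=d)
    f,cx,cy,M,t=cam(n); print(n,f,cx,cy,-M.T@t,M[2], get_calibration(n).keys(), (d>0).mean())
print(sense())
E
```

```text
side 426.2556107081023 320.4638388683254 209.13429884363526 [1.13798476 0.19041536 0.99240207] [-0.55830376 -0.16967665 -0.81210021] dict_keys(['fovy', 'cx', 'cy', 'rvec', 'tvec']) 0.9958984375
top 501.81340056903963 319.3402612686783 200.35959739320865 [ 0.36971071 -0.00203296  1.55595706] [ 0.11778249 -0.01061904 -0.99298264] dict_keys(['fovy', 'cx', 'cy', 'rvec', 'tvec']) 0.9959453125
{'time_s': 0.1, 'joints': array([-1.44110908e+00,  2.21143699e-01,  1.52750385e+00, -3.02248129e-06,
        1.39468693e+00, -1.26092978e-01]), 'joint_vel': array([-1.34371774e-04, -2.20072905e-03, -3.99985675e-03,  1.31775617e-03,
       -2.90571622e-04,  4.48624685e-05]), 'tau': array([ 1.49998468e-03, -4.98242748e+01, -3.90545475e+01, -1.29690102e-04,
        5.67659285e-03,  5.84834709e-06]), 'ee_pos': array([ 0.15805407, -0.60412437,  0.23030706]), 'eef_rot': array([-8.70905101e-04,  9.91832790e-01,  1.27541985e-01, -3.05277030e-06]), 'wrist_force': array([-0.32591487,  0.46944395, -1.24536471]), 'moment': array([ 0.00979367, -0.03734014, -0.00578926]), 'gripper_force': 0.0, 'finger_gap': 0.08534262039861357}
```

View pics/top0.png

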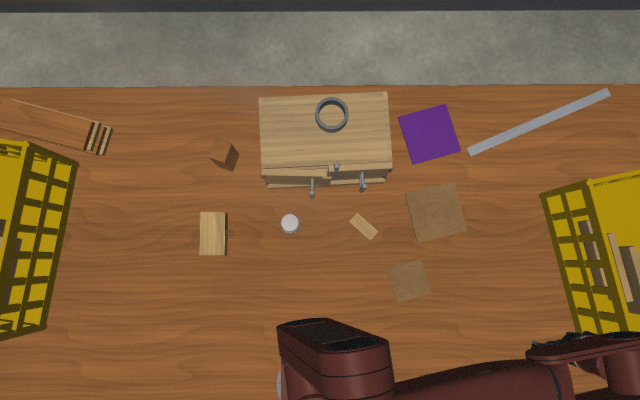

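View pics/side0.png

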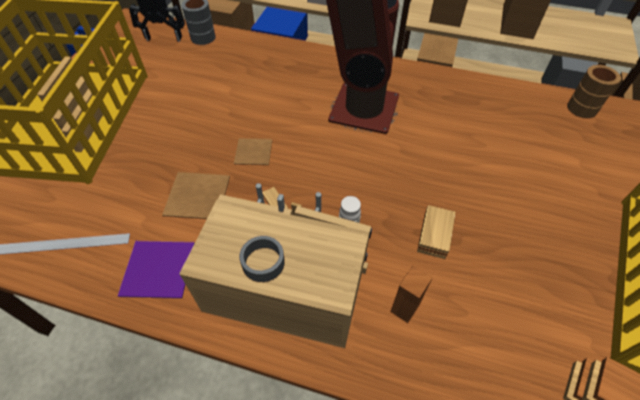

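The top view shows the cabinet at (325,135), jar at (290,223), offcut at (364,227) and boards at (213,233). The pull is at (337,166) and the handles at (312,188) and (363,181). There are three pad candidates: purple (429,134), which is excluded, a large brown one at (436,212) and a small brown one at (409,281). The large brown one fits. I'll measure next and confirm it in a crop.

```bash
cat > m.py <<'E'
from h import *
D=np.load("top0.npz");p,d=D["p"],D["d"];P=pts("top",d)
def rect(name,u,v,zlo,zhi,w=60):
    m=((P[...,2]>zlo)&(P[...,2]<zhi)).astype(np.uint8); w0=np.zeros_like(m); w0[max(v-w,0):v+w,max(u-w,0):u+w]=1; m*=w0
    n,l,s,c=cv2.connectedComponentsWithStats(m); k=l[v,u]
    if k==0: print(name,"none",P[v,u]);return
    q=P[l==k]; r=cv2.minAreaRect((q[:,:2]*1000).astype(np.float32)); print(name,len(q),np.round(r,1) if 0 else r,"z",np.median(q[:,2]).round(4),"box",q.min(0).round(3),q.max(0).round(3))
rect("cab",300,140,.185,.207,100)
rect("jar",290,223,.08,.1,25);rect("boards",213,233,.03,.06,50);rect("block",222,150,.13,.165,40);rect("offcut",364,227,.006,.03,30)
hsv=cv2.cvtColor(p,cv2.COLOR_BGR2HSV)
for n,(u,v) in dict(pad=(436,212),small=(409,281),purple=(429,134)).items():
    b=p[v-5:v+5,u-5:u+5].reshape(-1,3).mean(0); m=(np.abs(p.astype(float)-b).max(-1)<14).astype(np.uint8)
    m[:v-45]=0;m[v+45:]=0;m[:,:u-45]=0;m[:,u+45:]=0
    m=cv2.morphologyEx(m,cv2.MORPH_CLOSE,np.ones((5,5)));m=cv2.morphologyEx(m,cv2.MORPH_OPEN,np.ones((5,5)))
    c=max(cv2.findContours(m,0,2)[0],key=cv2.contourArea); r=cv2.minAreaRect(c)
    W=np.array([ray("top",*x,.006)[:2] for x in cv2.boxPoints(r)]); print(n,b,hsv[v,u],W.mean(0).round(4),np.linalg.norm(W-np.roll(W,1,0),axis=1).round(3), np.degrees(np.arctan2(*(W[1]-W[0])[::-1])).round(1),"z",P[v,u])
for n,(u,v) in dict(pull=(337,166),ha=(312,188),hp=(363,181)).items():
    q=P[v-14:v+14,u-12:u+12].reshape(-1,3); q=q[(q[:,2]>.1982)]; print(n,[ (lo,len(x:=q[(q[:,2]>lo)]),x.mean(0).round(4) if len(x) else 0) for lo in (.19,.22,.235)])
# cabinet front edge lines
c=p[110:250,250:480];cv2.imwrite("pics/c0.png",cv2.resize(c,None,fx=3.4,fy=3.4,interpolation=cv2.INTER_CUBIC))
E
python3 m.py
```

```text
cab 9031 ((710.5477294921875, -34.170684814453125), (240.1084747314453, 366.45147705078125), 2.7995970249176025) z 0.2003 box [ 0.591 -0.222  0.185] [0.838 0.149 0.207]
jar 244 ((479.05438232421875, 70.19465637207031), (49.59738540649414, 49.380001068115234), 44.50135803222656) z 0.0925 box [0.454 0.045 0.08 ] [0.504 0.095 0.1  ]
boards 1145 ((451.8121337890625, 304.64776611328125), (77.82601165771484, 129.63706970214844), 89.65474700927734) z 0.0443 box [0.387 0.266 0.03 ] [0.517 0.344 0.055]
block 404 ((682.6575927734375, 265.4410095214844), (51.0394287109375, 60.815425872802734), 70.30610656738281) z 0.1502 box [0.647 0.233 0.13 ] [0.718 0.296 0.159]
offcut 377 ((473.268798828125, -155.7161407470703), (95.51564025878906, 46.85761260986328), 48.18989562988281) z 0.0122 box [ 0.429 -0.199  0.006] [ 0.512 -0.109  0.024]
pad [ 67.69 101.25 130.62] [ 15 124 128] [ 0.5077 -0.3793] [0.259 0.28  0.259 0.274] -90.4 z [ 0.51399479 -0.38037982  0.00842823]
small [ 67.17 100.57 130.49] [ 15 124 127] [ 0.306  -0.2892] [0.269 0.275 0.269 0.27 ] -90.5 z [ 0.30287287 -0.29142825  0.00091759]
purple [126.84  49.79  97.88] [139 153 127] [ 0.7647 -0.3685] [0.16  0.16  0.161 0.158] -73.0 z [ 0.76183888 -0.36729865  0.00825637]
pull [(0.19, 299, array([ 0.6416, -0.0637,  0.2111])), (0.22, 35, array([ 0.6113, -0.0604,  0.2809])), (0.235, 29, array([ 0.6104, -0.0603,  0.292 ]))]
ha [(0.19, 24, array([0.5698, 0.0058, 0.2009])), (0.22, 0, 0), (0.235, 0, 0)]
hp [(0.19, 24, array([ 0.5795, -0.1254,  0.3133])), (0.22, 2, array([ 0.3697, -0.002 ,  1.556 ])), (0.235, 2, array([ 0.3697, -0.002 ,  1.556 ]))]
```

View pics/c0.png

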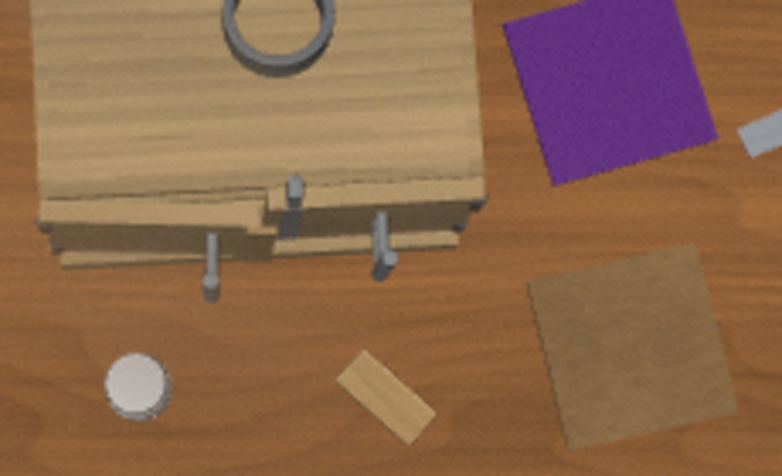

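The crop confirms the large brown pad: its corners lie at crop (528,284), (695,246), (737,410) and (568,447), beside the purple one. The left leaf's handle top is at crop (212,238), the right's at (382,216) and the pull's top at (295,182). The left leaf looks slightly ajar.

```bash
cat > m2.py <<'E'
from h import *
D=np.load("top0.npz");p,d=D["p"],D["d"];P=pts("top",d)
f=lambda c,z:ray("top",c[0]/3.4+250-.35,c[1]/3.4+110-.35,z)[:2]
W=np.array([f(c,.006) for c in((528,284),(695,246),(737,410),(568,447))]);print("pad",W.mean(0),np.linalg.norm(W-np.roll(W,1,0),axis=1),np.degrees(np.arctan2(*(W[0]-W[3])[::-1])))
m=((P[...,2]>.18)&(P[...,2]<.215)).astype(np.uint8);m[:, :250]=0;m[:,400:]=0
bk=[];L=[];Rr=[]
for u in range(268,382):
    c=np.where(m[80:180,u])[0]; bk.append(ray("top",u,80+c[0]-.5,.2)[:2])
for v in range(105,160):
    c=np.where(m[v])[0]; L.append(ray("top",c[0]-.5,v,.2)[:2]);Rr.append(ray("top",c[-1]+.5,v,.2)[:2])
fl=lambda a:cv2.fitLine(np.array(a,np.float32),cv2.DIST_HUBER,0,.001,.001).ravel()
b,l,r=fl(bk),fl(L),fl(Rr)
for n,x in zip("blr",(b,l,r)):print(n,x,np.degrees(np.arctan2(x[1],x[0])))
ya=np.arctan2(-b[0],b[1]) # x-axis dir: perp to back edge
yaw=(np.arctan(-b[0]/b[1])+np.arctan(l[1]/l[0])+np.arctan(r[1]/r[0]))/3
X=np.array([np.cos(yaw),np.sin(yaw)]);Y=np.array([-X[1],X[0]])
xb=b[2:]@X;yl=l[2:]@Y;yr=r[2:]@Y;print("yaw",np.degrees(yaw),"width",yl-yr)
O=X*(xb-.2)+Y*(yl+yr)/2;print("O",O)
C=lambda q:np.array([(np.array(q)-O)@X,(np.array(q)-O)@Y])
for n,c,z in(("ha",(212,236),.2),("hp",(382,215),.2),("pull",(295,181),.245)):
    q=f(c,z);print(n,q,"cab",C(q))
print("expect pull",O-X*.009-Y*.029,"ha",O-X*.063+Y*.04,"hp",O-X*.063-Y*.1)
print("jar cab",C((.479,.0702)))
# leaf front/top points
for u in range(262,395,8):
    c=[v for v in range(150,195) if .185<P[v,u,2]<.203]; 
    if c: print(u,c[-1],C(ray("top",u,c[-1]+.5,.195)[:2]).round(4))
E
python3 m2.py
```

```text
pad [ 0.51582005 -0.37960665] [0.15290893 0.15884399 0.15474548 0.15864055] 12.081849027662987
b [ 0.04506809 -0.9989839   0.82953674 -0.03376347] -87.41691
l [0.99885654 0.04780807 0.72221124 0.14691177] 2.7402453
r [ 0.9992053   0.03985982  0.7155792  -0.21387075] 2.2844048
yaw 2.5359118 width 0.36013573
O [ 0.62950355 -0.03743855]
ha [0.589355  0.0029962] cab [-0.03832018  0.04217154]
hp [ 0.60545417 -0.13417773] cab [-0.02830611 -0.09558037]
pull [ 0.62504821 -0.06230528] cab [-0.00555122 -0.02464525]
expect pull [ 0.6217955  -0.06680836] ha [ 5.6479543e-01 -2.6519224e-04] hp [ 0.57098985 -0.14012809]
jar cab [-0.14559363  0.11419225]
262 176 [-0.0233  0.1788]
270 175 [-0.0217  0.1568]
278 175 [-0.0228  0.1349]
286 175 [-0.0239  0.1129]
294 176 [-0.0278  0.0911]
302 176 [-0.029   0.0692]
310 194 [-0.0799  0.0498]
318 176 [-0.0313  0.0253]
326 179 [-0.0407  0.0038]
334 171 [-0.0196 -0.0194]
342 171 [-0.0208 -0.0413]
350 171 [-0.0219 -0.0633]
358 170 [-0.0202 -0.0855]
366 187 [-0.0686 -0.1045]
374 169 [-0.0197 -0.1297]
382 169 [-0.0209 -0.1518]
390 170 [-0.0248 -0.1736]
```

>>> servo_tool(
  plan=[
    {"gripper": 0,"linear": [0.2,-0.24,0],"turn": 0.017},
    {"gripper": 0,"linear": [0.4,-0.48,0],"turn": 0.034},
    {"gripper": 0,"linear": [0.6,-0.72,0],"turn": 0.034},
    {"gripper": 0,"linear": [0.8,-0.96,0],"turn": 0.034},
    {"gripper": 0,"linear": [0.8,-0.96,0],"turn": 0.034},
  ],
)

```text
time_s: 0.72
ee_pos: [0.2657, -0.3749, 0.2308]
eef_rot: [-0.001, 1.0, 0.023, 0.0]
wrist_force: [0.0, -0.8, 0.6]
finger_gap: 0.0856
gripper_force: 0.0
```

```bash
cat >> h.py <<'E'
O=np.array([.62950,-.03744]);yw=np.radians(2.536);X=np.array([np.cos(yw),np.sin(yw)]);Y=np.array([-X[1],X[0]])
C=lambda q:np.array([(np.array(q)[:2]-O)@X,(np.array(q)[:2]-O)@Y])
def st():
    s=sense();q=s["eef_rot"];r=R.from_quat([q[1],q[2],q[3],q[0]]).as_matrix();print("t",s["time_s"],"cab",C(s["ee_pos"]).round(4),"z",s["ee_pos"][2].round(4),"yaw",np.degrees(np.arctan2(r[1,0],r[0,0])).round(2),"F",s["wrist_force"].round(1),"gap",s["finger_gap"],s["gripper_force"])
    return s,r
def to(x,y,z):  # shift in tool units from the present pose to a cabinet-frame point
    s,r=st();p=np.r_[O+x*X+y*Y,z];print("shift",(r.T@(p-s["ee_pos"])/.2).round(3))
E
python3 - <<'E'
from h import *
to(-.1456,.1142,.2)
f=lambda c,z:ray("top",c[0]/3.4+250-.35,c[1]/3.4+110-.35,z)[:2]
for n,c,z in(("ha",(211,281),.2),("hp",(389,258),.2),("pull",(295,186),.245)): print(n,C(f(c,z)))
E
```

```text
t 0.725 cab [-0.3784 -0.321 ] z 0.2308 yaw 2.67 F [ 0.  -0.8  0.6] gap 0.08561665728175397 0.0
shift [ 1.169 -2.173  0.157]
ha [-0.07474298  0.04485917]
hp [-0.06356237 -0.09898303]
pull [-0.00950724 -0.02441643]
```

>>> servo_tool(
  plan=[
    {"gripper": 0,"linear": [0.15,-0.25,0],"turn": 0},
    {"gripper": 0,"linear": [0.3,-0.5,0],"turn": 0},
    {"gripper": 0,"linear": [0.45,-0.75,0],"turn": 0},
    {"gripper": 0,"linear": [0.6,-1,0],"turn": 0},
  ],
)

```text
time_s: 1.23
ee_pos: [0.3764, -0.1729, 0.2314]
eef_rot: [0.0, 1.0, 0.02, 0.0]
wrist_force: [2.3, -0.9, 0.3]
finger_gap: 0.0854
gripper_force: 0.0
```

>>> servo_tool(
  plan=[
    {"gripper": 0,"linear": [0.15,-0.25,0],"turn": 0},
    {"gripper": 0,"linear": [0.3,-0.5,0],"turn": 0},
    {"gripper": 0,"linear": [0.45,-0.75,0.2],"turn": 0},
    {"gripper": 0,"linear": [0.56,-1,0.3],"turn": 0},
    {"gripper": 0,"linear": [0.56,-1,0.3],"turn": 0},
    {"gripper": 0,"linear": [0.56,-1,0.3],"turn": 0},
  ],
)

```text
time_s: 1.98
ee_pos: [0.4794, 0.0305, 0.171]
eef_rot: [0.0, 1.0, 0.021, -0.0]
wrist_force: [-0.1, -0.3, 0.7]
finger_gap: 0.0853
gripper_force: 0.0
```

```bash
python3 - <<'E'
from h import *
to(-.1456,.1142,.045)
E
```

```text
t 1.975 cab [-0.1469  0.0746] z 0.171 yaw 2.46 F [-0.1 -0.3  0.7] gap 0.08527862167311108 0.0
shift [ 0.007 -0.199  0.63 ]
```

>>> servo_tool(
  plan=[
    {"gripper": 0,"linear": [0.01,-0.2,0.1],"turn": 0},
    {"gripper": 0,"linear": [0.01,-0.2,0.3],"turn": 0},
    {"gripper": 0,"linear": [0.01,-0.2,0.5],"turn": 0},
    {"gripper": 0,"linear": [0.01,-0.2,0.63],"turn": 0},
    {"gripper": 0,"linear": [0.01,-0.2,0.63],"turn": 0},
    {"gripper": 0.3,"linear": [0.01,-0.2,0.63],"turn": 0},
    {"gripper": 0.6,"linear": [0.01,-0.2,0.63],"turn": 0},
    {"gripper": 0.6,"linear": [0.01,-0.2,0.63],"turn": 0},
  ],
)

```text
time_s: 2.98
ee_pos: [0.4817, 0.0707, 0.048]
eef_rot: [0.0, 1.0, 0.021, 0.002]
wrist_force: [-1.3, -0.4, 6.6]
finger_gap: 0.0552
gripper_force: 62.6
```

>>> servo_tool(
  plan=[
    {"gripper": 0.6,"linear": [0,0,0],"turn": 0},
    {"gripper": 0.6,"linear": [0,0,0],"turn": 0},
    {"gripper": 0.6,"linear": [0,0,-0.05],"turn": 0},
    {"gripper": 0.6,"linear": [0,0,-0.1],"turn": 0},
  ],
)

```text
time_s: 3.48
ee_pos: [0.4796, 0.071, 0.0662]
eef_rot: [-0.0, 1.0, 0.021, 0.0]
wrist_force: [-1.0, 0.7, -4.4]
finger_gap: 0.0547
gripper_force: 64.7
```

```bash
python3 - <<'E'
from h import *
to(-.1287,-.3368,.08)
E
```

```text
t 3.475 cab [-0.1449  0.115 ] z 0.0662 yaw 2.41 F [-1.   0.7 -4.4] gap 0.0547218308915577 64.70844476250932
shift [ 0.086  2.259 -0.069]
```

>>> servo_tool(
  plan=[
    {"gripper": 0.6,"linear": [0,0.05,-0.2],"turn": 0},
    {"gripper": 0.6,"linear": [0,0.25,-0.25],"turn": 0},
    {"gripper": 0.6,"linear": [0.02,0.5,-0.25],"turn": 0},
    {"gripper": 0.6,"linear": [0.04,0.75,-0.25],"turn": 0},
    {"gripper": 0.6,"linear": [0.04,1,-0.25],"turn": 0},
  ],
)

```text
time_s: 4.1
ee_pos: [0.4963, -0.13, 0.1162]
eef_rot: [0.0, 1.0, 0.021, 0.001]
wrist_force: [0.6, -1.1, -3.9]
finger_gap: 0.0547
gripper_force: 65.5
```

>>> servo_tool(
  plan=[
    {"gripper": 0.6,"linear": [0.01,0.2,0],"turn": 0},
    {"gripper": 0.6,"linear": [0.02,0.45,0],"turn": 0},
    {"gripper": 0.6,"linear": [0.03,0.7,0],"turn": 0},
    {"gripper": 0.6,"linear": [0.04,0.9,0],"turn": 0},
    {"gripper": 0.6,"linear": [0.04,1,0],"turn": 0},
    {"gripper": 0.6,"linear": [0.04,1,0],"turn": 0},
  ],
)

```text
time_s: 4.85
ee_pos: [0.5122, -0.3287, 0.1154]
eef_rot: [-0.0, 1.0, 0.02, -0.0]
wrist_force: [0.2, 1.7, -3.7]
finger_gap: 0.0549
gripper_force: 65.6
```

```bash
python3 - <<'E'
from h import *
to(-.1287,-.3368,.053)
E
```

```text
t 4.85 cab [-0.1301 -0.2858] z 0.1154 yaw 2.32 F [ 0.2  1.7 -3.7] gap 0.05486951842908322 65.55507731856778
shift [0.008 0.255 0.312]
```

>>> servo_tool(
  plan=[
    {"gripper": 0.6,"linear": [0.01,0.15,0],"turn": 0},
    {"gripper": 0.6,"linear": [0.01,0.25,0.1],"turn": 0},
    {"gripper": 0.6,"linear": [0.01,0.25,0.2],"turn": 0},
    {"gripper": 0.6,"linear": [0.01,0.25,0.26],"turn": 0},
    {"gripper": 0.6,"linear": [0.01,0.25,0.29],"turn": 0},
    {"gripper": 0.6,"linear": [0.01,0.25,0.31],"turn": 0},
    {"gripper": 0.6,"linear": [0.01,0.25,0.31],"turn": 0},
    {"gripper": 0.6,"linear": [0.01,0.25,0.31],"turn": 0},
  ],
)

```text
time_s: 5.85
ee_pos: [0.5172, -0.3778, 0.0542]
eef_rot: [0.0, 1.0, 0.021, 0.001]
wrist_force: [-0.0, 1.4, 1.1]
finger_gap: 0.0551
gripper_force: 65.9
```

>>> servo_tool(
  plan=[
    {"gripper": 0.3,"linear": [0,0,0],"turn": 0},
    {"gripper": 0,"linear": [0,0,0],"turn": 0},
    {"gripper": 0,"linear": [0,0,0],"turn": 0},
    {"gripper": 0,"linear": [0,0,0],"turn": 0},
    {"gripper": 0,"linear": [0,0,-0.25],"turn": 0},
    {"gripper": 0,"linear": [0,0,-0.55],"turn": 0},
    {"gripper": 0,"linear": [0,0,-0.85],"turn": 0},
    {"gripper": 0,"linear": [0,0,-1],"turn": 0},
  ],
)

```text
time_s: 6.85
ee_pos: [0.5177, -0.3789, 0.2584]
eef_rot: [0.002, 1.0, 0.021, 0.002]
wrist_force: [-0.3, 0.1, -0.1]
finger_gap: 0.0858
gripper_force: 0.0
```

```bash
python3 - <<'E'
from h import *
to(-.1,-.2,.33)
E
```

```text
t 6.85 cab [-0.1268 -0.3362] z 0.2584 yaw 2.41 F [-0.3  0.1 -0.1] gap 0.08581502758899948 0.0
shift [ 0.134 -0.68  -0.361]
```

```bash
python3 - <<'E'
from h import *
for n in("side","top"):
    p,d=read_camera(n); np.savez(f"{n}1.npz",p=p,d=d)
    u,v=map(int,proj(n,[*(O-.009*X-.029*Y),.22])); print(n,u,v)
    c=p[v-25:v+25,u-50:u+50] ; c=cv2.resize(c,(640,320),interpolation=cv2.INTER_CUBIC)
    cv2.imwrite(f"pics/{n}1c.png",c); globals()[n]=c
    print(proj(n,[*(O-.009*X-.029*Y),.245]))
g=np.zeros((640,4)); cv2.imwrite("pics/both1.png",np.vstack([side,top[:280]]))
E
```

```text
side 277 204
(np.float64(276.89598631881125), np.float64(197.36983242557932))
top 337 165
(np.float64(338.12690118666546), np.float64(164.0804259499559))
```

View pics/both1.png

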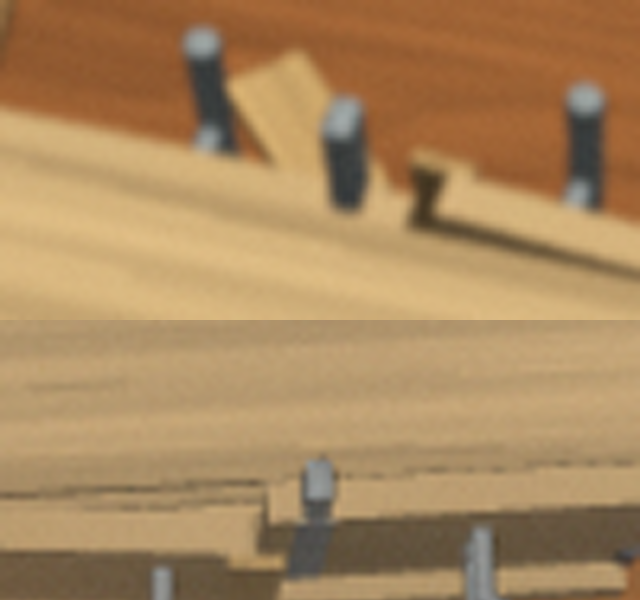

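The crops show the tab's top face at side-crop (345,117) and top-crop (319,480). The handle tops in the side crop are at (585,100) for the left leaf and (203,42) for the right.

```bash
python3 - <<'E'
from h import *
s=lambda n,a,b,z:C(ray(n,(277 if n=="side" else 337)-50+(a+.5)/6.4-.5,(204 if n=="side" else 165)-25+(b+.5)/6.4-.5,z))
print("pull",s("side",345,117,.245),s("top",319,160,.245))
print("ha",s("side",585,100,.2),"hp",s("side",203,42,.2))
D=np.load("top1.npz");P=pts("top",D["d"]);q=P[190:240,400:470].reshape(-1,3);q=q[(q[:,2]>.085)&(q[:,2]<.11)];r=cv2.minEnclosingCircle((q[:,:2]).astype(np.float32));print("jar",r,len(q),np.median(q[:,2]))
to(-.0095,-.027,.33)
E
```

```text
pull [-0.0123309  -0.02177847] [-0.01010638 -0.02440107]
ha [-0.07382966  0.04741581] hp [-0.0645448  -0.09730223]
jar ((0.5189504027366638, -0.3636365830898285), 0.016613682731986046) 57 0.09812936858414463
t 6.95 cab [-0.1261 -0.3368] z 0.2592 yaw 2.42 F [-0.2 -0.9 -0.7] gap 0.08535929565783897 0.0
shift [ 0.582 -1.548 -0.361]
```

>>> servo_tool(
  plan=[
    {"gripper": 0,"linear": [0,0,-0.2],"turn": 0},
    {"gripper": 0,"linear": [0.1,-0.25,-0.2],"turn": 0},
    {"gripper": 0,"linear": [0.2,-0.5,-0.2],"turn": 0},
    {"gripper": 0,"linear": [0.3,-0.75,-0.2],"turn": 0},
    {"gripper": 0,"linear": [0.4,-1,-0.2],"turn": 0},
    {"gripper": 0,"linear": [0.4,-1,-0.2],"turn": 0},
  ],
)

```text
time_s: 7.7
ee_pos: [0.5885, -0.1707, 0.2915]
eef_rot: [-0.001, 1.0, 0.024, -0.001]
wrist_force: [0.0, -0.3, -0.3]
finger_gap: 0.0856
gripper_force: 0.0
```

>>> servo_tool(
  plan=[
    {"gripper": 0,"linear": [0.1,-0.25,0],"turn": 0},
    {"gripper": 0,"linear": [0.17,-0.5,0],"turn": 0},
    {"gripper": 0,"linear": [0.17,-0.56,0],"turn": 0},
    {"gripper": 0.4,"linear": [0.17,-0.56,0],"turn": 0},
    {"gripper": 0.5,"linear": [0.17,-0.56,0],"turn": 0},
    {"gripper": 0.5,"linear": [0.17,-0.56,0],"turn": 0},
  ],
)

```text
time_s: 8.45
ee_pos: [0.6171, -0.0629, 0.2932]
eef_rot: [0.0, 1.0, 0.02, -0.0]
wrist_force: [-0.3, -0.7, 0.6]
finger_gap: 0.043
gripper_force: 0.0
```

```bash
python3 - <<'E'
from h import *
to(-.011,-.0235,.213)
E
```

```text
t 8.45 cab [-0.0135 -0.0249] z 0.2932 yaw 2.3 F [-0.3 -0.7  0.6] gap 0.0430219304167562 0.0
shift [ 0.013 -0.007  0.401]
```

>>> servo_tool(
  plan=[
    {"gripper": 0.5,"linear": [0.01,-0.01,0.15],"turn": 0},
    {"gripper": 0.5,"linear": [0.01,-0.01,0.3],"turn": 0},
    {"gripper": 0.5,"linear": [0.01,-0.01,0.4],"turn": 0},
    {"gripper": 0.5,"linear": [0.01,-0.01,0.4],"turn": 0},
    {"gripper": 0.7,"linear": [0.01,-0.01,0.4],"turn": 0},
    {"gripper": 0.8,"linear": [0.01,-0.01,0.4],"turn": 0},
    {"gripper": 0.8,"linear": [0.01,-0.01,0.4],"turn": 0},
  ],
)

```text
time_s: 9.32
ee_pos: [0.6198, -0.0593, 0.2145]
eef_rot: [0.0, 1.0, 0.021, 0.001]
wrist_force: [-0.5, 0.2, 0.4]
finger_gap: 0.0169
gripper_force: 0.0
```

>>> servo_tool(
  plan=[
    {"gripper": 0.85,"linear": [0,0,0],"turn": 0},
    {"gripper": 0.9,"linear": [0,0,0],"turn": 0},
    {"gripper": 0.95,"linear": [0,0,0],"turn": 0},
    {"gripper": 0.95,"linear": [0,0,0],"turn": 0},
  ],
)

```text
time_s: 9.82
ee_pos: [0.6198, -0.0612, 0.2144]
eef_rot: [0.002, 1.0, 0.021, 0.001]
wrist_force: [0.9, -6.4, 1.7]
finger_gap: 0.011
gripper_force: 58.9
```

>>> servo_tool(
  plan=[
    {"gripper": 0.95,"linear": [0,0.01,-0.03],"turn": 0},
    {"gripper": 0.95,"linear": [0,0.01,-0.06],"turn": 0},
    {"gripper": 0.95,"linear": [0,0.01,-0.09],"turn": 0},
    {"gripper": 0.95,"linear": [0,0.01,-0.12],"turn": 0},
    {"gripper": 0.95,"linear": [0,0.01,-0.145],"turn": 0},
    {"gripper": 0.95,"linear": [0,0.01,-0.145],"turn": 0},
    {"gripper": 0.95,"linear": [0,0.01,-0.145],"turn": 0},
  ],
)

```text
time_s: 10.7
ee_pos: [0.6195, -0.0613, 0.2428]
eef_rot: [0.0, 1.0, 0.021, 0.0]
wrist_force: [-0.1, -3.2, -1.4]
finger_gap: 0.0109
gripper_force: 61.7
```

>>> servo_tool(
  plan=[
    {"gripper": 0.8,"linear": [0,0,0],"turn": 0},
    {"gripper": 0.6,"linear": [0,0,0],"turn": 0},
    {"gripper": 0.5,"linear": [0,0,0],"turn": 0},
    {"gripper": 0.5,"linear": [0,0,0],"turn": 0},
    {"gripper": 0.5,"linear": [0,0,-0.2],"turn": 0},
    {"gripper": 0.5,"linear": [0,0,-0.35],"turn": 0},
    {"gripper": 0.5,"linear": [0,0,-0.35],"turn": 0},
  ],
)

```text
time_s: 11.58
ee_pos: [0.6208, -0.0614, 0.3159]
eef_rot: [0.001, 1.0, 0.021, 0.003]
wrist_force: [0.5, -0.2, 0.5]
finger_gap: 0.0423
gripper_force: 0.0
```

```bash
python3 - <<'E'
from h import *
to(-.0745,.045,.31)
p,d=read_camera("side"); np.savez("side2.npz",p=p,d=d)
u,v=map(int,proj("side",[*(O-.009*X-.029*Y),.22]));print(u,v)
cv2.imwrite("pics/s2.png",cv2.resize(p[v-60:v+40,u-70:u+90],None,fx=5,fy=5,interpolation=cv2.INTER_CUBIC))
for z in(.245,.275):print(proj("side",[*(O-.011*X-.0225*Y),z]))
E
```

```text
t 11.575 cab [-0.0098 -0.0236] z 0.3159 yaw 2.42 F [ 0.5 -0.2  0.5] gap 0.04232117482459707 0.0
shift [-0.324 -0.342  0.027]
277 204
(np.float64(279.98869745016435), np.float64(197.25919058243))
(np.float64(278.92794391948973), np.float64(188.78457418443978))
```

View pics/s2.png

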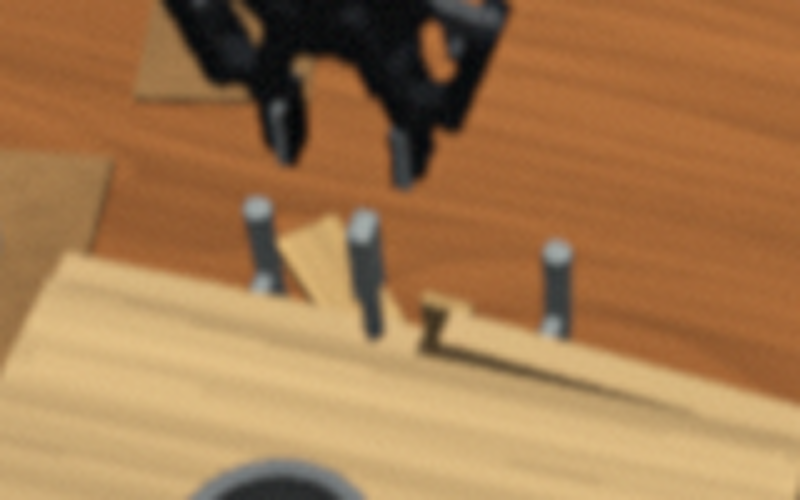

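The tab's top is now at crop (364,225), so z is about 0.275 and the bolt is fully up. Next is the left handle.

>>> servo_tool(
  plan=[
    {"gripper": 0.5,"linear": [-0.2,-0.15,0],"turn": 0},
    {"gripper": 0.5,"linear": [-0.325,-0.345,0],"turn": 0},
    {"gripper": 0.5,"linear": [-0.325,-0.345,0.1],"turn": 0},
    {"gripper": 0.5,"linear": [-0.325,-0.345,0.35],"turn": 0},
    {"gripper": 0.5,"linear": [-0.325,-0.345,0.6],"turn": 0},
    {"gripper": 0.5,"linear": [-0.325,-0.345,0.76],"turn": 0},
    {"gripper": 0.5,"linear": [-0.325,-0.345,0.76],"turn": 0},
    {"gripper": 0.5,"linear": [-0.325,-0.345,0.76],"turn": 0},
  ],
)

```text
time_s: 12.62
ee_pos: [0.5519, 0.0046, 0.1608]
eef_rot: [0.0, 1.0, 0.021, 0.0]
wrist_force: [0.4, -0.7, 0.2]
finger_gap: 0.0431
gripper_force: 0.0
```

>>> servo_tool(
  plan=[
    {"gripper": 0.75,"linear": [0,0,0],"turn": 0},
    {"gripper": 0.85,"linear": [0,0,0],"turn": 0},
    {"gripper": 0.9,"linear": [0,0,0],"turn": 0},
    {"gripper": 0.9,"linear": [0,0,0],"turn": 0},
    {"gripper": 0.9,"linear": [0,0,0],"turn": 0},
  ],
)

```text
time_s: 13.25
ee_pos: [0.553, 0.0054, 0.1623]
eef_rot: [-0.0, 1.0, 0.021, 0.002]
wrist_force: [2.0, 3.6, 5.9]
finger_gap: 0.0124
gripper_force: 58.4
```

```bash
cat >> h.py <<'E'
def arc(side,a1,n=9,ends=None):  # shifts from here, handle on circle about hinge; side=+1 left
    s,r=st();p=C(s["ee_pos"]);h=np.array([0,.18*side+.001]);v=p-h
    c0=np.array([-.063,-.14 if side>0 else .08]);a0=-side*(np.arctan2(v[1],v[0])-np.arctan2(c0[1],c0[0]))
    a0=(a0+np.pi)%(2*np.pi)-np.pi
    rad=np.hypot(*c0);print("a0",a0.round(3),"radius",np.hypot(*v).round(4),rad.round(4))
    for a in np.linspace(a0,a1,n)[1:]:
        b=-side*a;q=h+np.array([[np.cos(b),-np.sin(b)],[np.sin(b),np.cos(b)]])@c0;dlt=O+q[0]*X+q[1]*Y-s["ee_pos"][:2]
        print(a.round(3),(r.T@np.r_[dlt,0]/.2).round(3)[:2])
E
python3 -c "
from h import *
arc(1,1.6,14)"
```

```text
t 13.25 cab [-0.0745  0.0462] z 0.1623 yaw 2.42 F [2.  3.6 5.9] gap 0.01244264282699541 58.3636611700058
a0 0.082 radius 0.154 0.1535
0.199 [-0.075 -0.05 ]
0.316 [-0.144 -0.106]
0.432 [-0.207 -0.17 ]
0.549 [-0.262 -0.241]
0.666 [-0.308 -0.318]
0.783 [-0.345 -0.399]
0.899 [-0.372 -0.484]
1.016 [-0.389 -0.572]
1.133 [-0.396 -0.662]
1.25 [-0.393 -0.751]
1.366 [-0.378 -0.84 ]
1.483 [-0.354 -0.926]
1.6 [-0.32  -1.009]
```

>>> servo_tool(
  plan=[
    {"gripper": 0.9,"linear": [-0.075,-0.05,0],"turn": 0},
    {"gripper": 0.9,"linear": [-0.144,-0.106,0],"turn": 0},
    {"gripper": 0.9,"linear": [-0.207,-0.17,0],"turn": 0},
    {"gripper": 0.9,"linear": [-0.262,-0.241,0],"turn": 0},
    {"gripper": 0.9,"linear": [-0.308,-0.318,0],"turn": 0},
    {"gripper": 0.9,"linear": [-0.345,-0.4,0],"turn": 0},
    {"gripper": 0.9,"linear": [-0.372,-0.484,0],"turn": 0},
    {"gripper": 0.9,"linear": [-0.372,-0.484,0],"turn": 0},
  ],
)

```text
time_s: 14.25
ee_pos: [0.4724, 0.0984, 0.162]
eef_rot: [0.001, 1.0, 0.021, -0.0]
wrist_force: [-6.7, -3.8, 12.2]
finger_gap: 0.013
gripper_force: 60.6
```

```bash
python3 -c "
from h import *
arc(1,1.55,7)"
```

```text
t 14.25 cab [-0.1509  0.1427] z 0.162 yaw 2.46 F [-6.7 -3.8 12.2] gap 0.012961085332333228 60.63065707683563
a0 0.899 radius 0.1557 0.1535
1.008 [-0.005 -0.084]
1.116 [-0.013 -0.167]
1.225 [-0.011 -0.25 ]
1.333 [-0.    -0.333]
1.442 [ 0.019 -0.414]
1.55 [ 0.048 -0.492]
```

>>> servo_tool(
  plan=[
    {"gripper": 0.9,"linear": [-0.005,-0.084,-0.01],"turn": 0},
    {"gripper": 0.9,"linear": [-0.01,-0.167,-0.01],"turn": 0},
    {"gripper": 0.9,"linear": [-0.008,-0.25,-0.01],"turn": 0},
    {"gripper": 0.9,"linear": [0,-0.333,-0.01],"turn": 0},
    {"gripper": 0.9,"linear": [0.02,-0.414,-0.01],"turn": 0},
    {"gripper": 0.9,"linear": [0.05,-0.492,-0.01],"turn": 0},
    {"gripper": 0.9,"linear": [0.05,-0.492,-0.01],"turn": 0},
  ],
)

```text
time_s: 15.12
ee_pos: [0.4783, 0.1994, 0.1621]
eef_rot: [-0.001, 1.0, 0.022, -0.001]
wrist_force: [-5.3, 2.4, 2.0]
finger_gap: 0.0125
gripper_force: 59.6
```

>>> servo_tool(
  plan=[
    {"gripper": 0.8,"linear": [0,0,0],"turn": 0},
    {"gripper": 0.65,"linear": [0,0,0],"turn": 0},
    {"gripper": 0.65,"linear": [0,0,0],"turn": 0},
    {"gripper": 0.65,"linear": [0,0,-0.25],"turn": 0},
    {"gripper": 0.65,"linear": [0,0,-0.5],"turn": 0},
    {"gripper": 0.65,"linear": [0,0,-0.75],"turn": 0},
    {"gripper": 0.65,"linear": [0,0,-0.75],"turn": 0},
  ],
)

```text
time_s: 16.0
ee_pos: [0.4814, 0.1977, 0.318]
eef_rot: [-0.001, 1.0, 0.021, 0.005]
wrist_force: [0.2, -0.6, -1.0]
finger_gap: 0.0303
gripper_force: 0.0
```

```bash
python3 - <<'E'
from h import *
to(-.0645,-.0985,.162)
p,d=read_camera("top"); np.savez("top3.npz",p=p,d=d); cv2.imwrite("pics/t3.png",cv2.resize(p[90:300,190:490],(800,560),interpolation=cv2.INTER_CUBIC))
E
```

```text
t 16.0 cab [-0.1375  0.2415] z 0.318 yaw 2.39 F [ 0.2 -0.6 -1. ] gap 0.030259155145512546 0.0
shift [0.362 1.7   0.78 ]
```

View pics/t3.png

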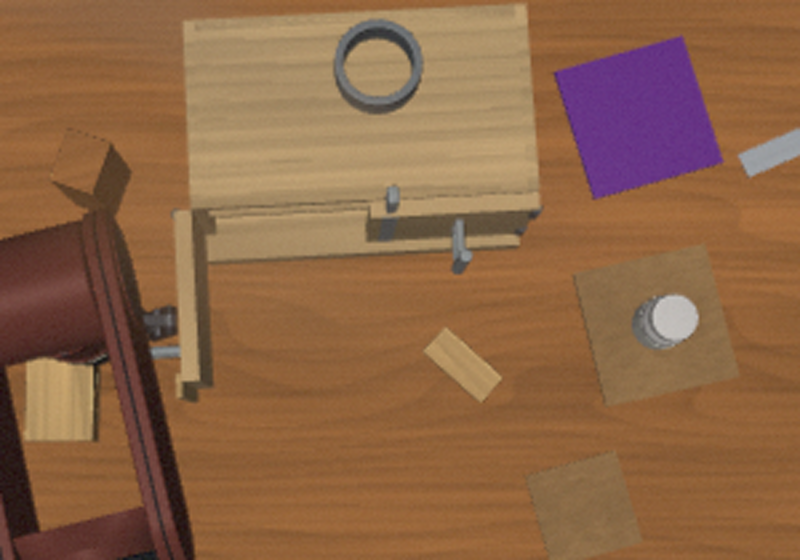

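The left leaf stands at about 90°, from crop (185,210) to (190,395), and the jar is upright on the pad at (672,320). Next is the right handle.

>>> servo_tool(
  plan=[
    {"gripper": 0.5,"linear": [0.05,0.25,0],"turn": 0},
    {"gripper": 0.5,"linear": [0.1,0.5,0],"turn": 0},
    {"gripper": 0.5,"linear": [0.15,0.75,0],"turn": 0},
    {"gripper": 0.5,"linear": [0.2,1,0],"turn": 0},
    {"gripper": 0.5,"linear": [0.2,1,0],"turn": 0},
  ],
)

```text
time_s: 16.68
ee_pos: [0.5269, -0.004, 0.31]
eef_rot: [0.0, 1.0, 0.019, -0.002]
wrist_force: [0.1, 0.1, -0.8]
finger_gap: 0.043
gripper_force: 0.0
```

>>> servo_tool(
  plan=[
    {"gripper": 0.5,"linear": [0.05,0.25,0],"turn": 0},
    {"gripper": 0.5,"linear": [0.1,0.5,0],"turn": 0},
    {"gripper": 0.5,"linear": [0.16,0.7,0],"turn": 0},
    {"gripper": 0.5,"linear": [0.16,0.7,0],"turn": 0},
    {"gripper": 0.5,"linear": [0.16,0.7,0],"turn": 0},
  ],
)

```text
time_s: 17.3
ee_pos: [0.5646, -0.1382, 0.3111]
eef_rot: [-0.001, 1.0, 0.021, -0.001]
wrist_force: [-0.0, 0.2, -0.4]
finger_gap: 0.0426
gripper_force: 0.0
```

```bash
python3 -c "
from h import *
to(-.0645,-.0985,.163)"
```

```text
t 17.3 cab [-0.0693 -0.0977] z 0.3111 yaw 2.43 F [-0.   0.2 -0.4] gap 0.042616875419689226 0.0
shift [0.025 0.005 0.74 ]
```

>>> servo_tool(
  plan=[
    {"gripper": 0.5,"linear": [0.025,0.005,0.15],"turn": 0},
    {"gripper": 0.5,"linear": [0.025,0.005,0.4],"turn": 0},
    {"gripper": 0.5,"linear": [0.025,0.005,0.65],"turn": 0},
    {"gripper": 0.5,"linear": [0.025,0.005,0.73],"turn": 0},
    {"gripper": 0.6,"linear": [0.025,0.005,0.73],"turn": 0},
    {"gripper": 0.8,"linear": [0.025,0.005,0.73],"turn": 0},
    {"gripper": 0.9,"linear": [0.025,0.005,0.73],"turn": 0},
    {"gripper": 0.9,"linear": [0.025,0.005,0.73],"turn": 0},
  ],
)

```text
time_s: 18.3
ee_pos: [0.5712, -0.1395, 0.1692]
eef_rot: [-0.0, 1.0, 0.021, 0.001]
wrist_force: [-1.8, 4.5, 4.5]
finger_gap: 0.0124
gripper_force: 58.4
```

>>> servo_tool(
  plan=[
    {"gripper": 0.9,"linear": [0,0,0],"turn": 0},
    {"gripper": 0.9,"linear": [0,0,0],"turn": 0},
  ],
)

```text
time_s: 18.55
ee_pos: [0.5712, -0.1395, 0.1692]
eef_rot: [-0.0, 1.0, 0.021, 0.001]
wrist_force: [-3.4, 4.2, 3.9]
finger_gap: 0.0123
gripper_force: 58.4
```

```bash
python3 -c "
from h import *
arc(-1,1.55,15)"
```

```text
t 18.55 cab [-0.0628 -0.0994] z 0.1692 yaw 2.44 F [-3.4  4.2  3.9] gap 0.012313003088666391 58.43320190906525
a0 0.0 radius 0.1014 0.1018
0.111 [-0.043  0.036]
0.222 [-0.081  0.077]
0.333 [-0.114  0.123]
0.443 [-0.142  0.172]
0.554 [-0.164  0.224]
0.665 [-0.18   0.278]
0.775 [-0.19   0.333]
0.886 [-0.194  0.39 ]
0.997 [-0.192  0.446]
1.107 [-0.184  0.501]
1.218 [-0.169  0.556]
1.329 [-0.149  0.608]
1.439 [-0.123  0.658]
1.55 [-0.091  0.705]
```

>>> servo_tool(
  plan=[
    {"gripper": 0.9,"linear": [-0.043,0.036,0],"turn": 0},
    {"gripper": 0.9,"linear": [-0.081,0.077,0],"turn": 0},
    {"gripper": 0.9,"linear": [-0.114,0.123,0],"turn": 0},
    {"gripper": 0.9,"linear": [-0.142,0.172,0],"turn": 0},
    {"gripper": 0.9,"linear": [-0.164,0.224,0],"turn": 0},
    {"gripper": 0.9,"linear": [-0.18,0.278,0],"turn": 0},
    {"gripper": 0.9,"linear": [-0.19,0.333,0],"turn": 0},
    {"gripper": 0.9,"linear": [-0.19,0.333,0],"turn": 0},
  ],
)

```text
time_s: 19.55
ee_pos: [0.5334, -0.2094, 0.169]
eef_rot: [0.001, 1.0, 0.021, -0.001]
wrist_force: [-13.6, 1.6, 8.1]
finger_gap: 0.0124
gripper_force: 60.2
```

```bash
python3 -c "
from h import *
arc(-1,1.55,8)"
```

```text
t 19.55 cab [-0.1036 -0.1675] z 0.169 yaw 2.39 F [-13.6   1.6   8.1] gap 0.012364040967989726 60.16227722167969
a0 0.793 radius 0.1042 0.1018
0.901 [0.009 0.056]
1.009 [0.012 0.111]
1.118 [0.021 0.165]
1.226 [0.035 0.218]
1.334 [0.056 0.27 ]
1.442 [0.081 0.318]
1.55 [0.112 0.364]
```

>>> servo_tool(
  plan=[
    {"gripper": 0.9,"linear": [0.009,0.056,0],"turn": 0},
    {"gripper": 0.9,"linear": [0.012,0.111,0],"turn": 0},
    {"gripper": 0.9,"linear": [0.021,0.165,0],"turn": 0},
    {"gripper": 0.9,"linear": [0.035,0.218,0],"turn": 0},
    {"gripper": 0.9,"linear": [0.056,0.27,0],"turn": 0},
    {"gripper": 0.9,"linear": [0.081,0.318,0],"turn": 0},
    {"gripper": 0.9,"linear": [0.112,0.364,0],"turn": 0},
    {"gripper": 0.9,"linear": [0.112,0.364,0],"turn": 0},
  ],
)

```text
time_s: 20.55
ee_pos: [0.5627, -0.2816, 0.169]
eef_rot: [0.002, 1.0, 0.021, 0.002]
wrist_force: [0.8, -0.0, 5.9]
finger_gap: 0.0121
gripper_force: 60.0
```

>>> servo_tool(
  plan=[
    {"gripper": 0.8,"linear": [0,0,0],"turn": 0},
    {"gripper": 0.65,"linear": [0,0,0],"turn": 0},
    {"gripper": 0.65,"linear": [0,0,0],"turn": 0},
    {"gripper": 0.65,"linear": [0,0,-0.25],"turn": 0},
    {"gripper": 0.65,"linear": [0,0,-0.5],"turn": 0},
    {"gripper": 0.65,"linear": [0,0,-0.8],"turn": 0},
    {"gripper": 0.65,"linear": [0,0,-1],"turn": 0},
    {"gripper": 0.65,"linear": [0,0,-1],"turn": 0},
  ],
)

```text
time_s: 21.55
ee_pos: [0.5618, -0.2808, 0.3715]
eef_rot: [0.002, 1.0, 0.021, 0.003]
wrist_force: [-0.8, 1.3, -0.4]
finger_gap: 0.0299
gripper_force: 0.0
```

```bash
python3 - <<'E'
from h import *
st()
a=[cv2.resize(read_camera(n)[0],(480,300),interpolation=cv2.INTER_AREA) for n in("top","side")]
cv2.imwrite("pics/f.png",np.vstack(a))
E
```

```text
t 21.55 cab [-0.0784 -0.2401] z 0.3715 yaw 2.42 F [-0.8  1.3 -0.4] gap 0.02986896682632631 0.0
```

View pics/f.png

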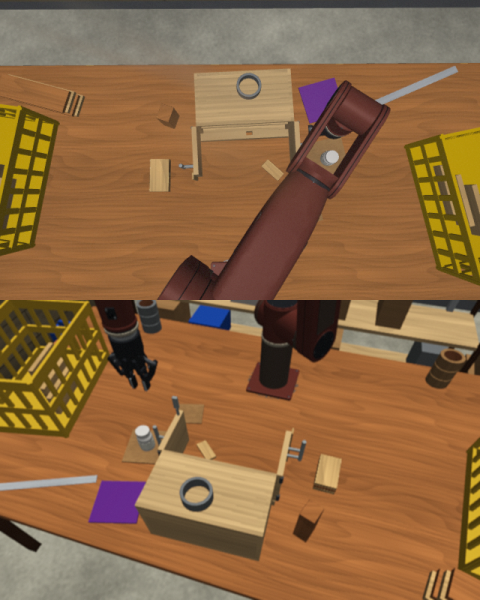

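Both leaves stand open at about 90°. The bolt's tab is still high at (175,405), the jar is upright on the pad at (143,437), and the gripper is clear.

```bash
python3 -c "
from station import *
print(sign_off())"
```

```text
the job is handed in; nothing more can be done
None
```

I put the glue jar upright on the larger brown pad, drew the bolt fully up, opened both doors to about 90° and handed the job in at about 22 s; no verdict came back.

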